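Put the stray domino back in its sliding-lid box

ROBOT

A 6-joint arm with a two-finger parallel gripper is mounted at the origin on the work surface; the furniture and walls round the work are solid. World frame = base frame: x ahead of the robot, y to its left, z up, the work surface at z = 0. Lengths are in mm, angles in rad, forces in N, time in s.
With the tool pointing down it reaches from about 275 to 850 mm from the base axis. Payload 19 kg.
Tool frame: the origin (TCP) lies on the centre line of the jaws, within the pads' length; the fingertips stand 22 mm ahead of it and the grasp point (between the pads) lies 3 mm ahead of it; z points along the fingers, y is the line along which they close (so a half turn about z gives the same grasp; the last joint's range is limited). The gripper opens to 85 mm and grips with 20 to 120 N. Pads are 22 mm wide; open, the fingers measure 114 mm over their backs; the gripper's body (76 mm by 85 mm) begins 54 mm behind the grasp point. The pads swing forward as they close: fully open they stand 13 mm farther back than shut.
Start: joints at [1.175, 0.15, 1.437, -0, 1.554, -0.134], TCP at [148.828, 555.377, 253.267] pointing down, gripper open.
Joint ranges: [-2.8, 2.8], [-0.68, 2.1], [0.12, 2.68], [-1.39, 4.53], [0.16, 2.79], [-2.81, 2.81]. Speed limits (rad/s): [1.89, 1.89, 2.22, 3.01, 3.01, 3.01].

INTERFACE

Orientations are given as a unit quaternion [w, x, y, z].
In Python, from bench import readout, cams, order, finder gives the robot as it stands.
- The arm moves only by the tool carry_out, never from a script. Its argument "motion" is text: rows parted by semicolons, each of 4 numbers parted by spaces: the shift along the world's x, y, z in cm, then the turn about the world's z in rad. In form: tx ty tz roll; .... A call has 1 to 10 rows; each row shifts and turns the commanded pose from where the row before left it; what a row does not reach is not made up. A row lasts 1/10 s, in which the tool goes at most 50 mm and 8.59 degrees, less where a joint would pass 70% of its speed; a pose out of reach is approached as far as the arm can. A call is refused whole if a number of a shift passes 5 or a number of a turn 0.15, either way. A call with a gripper value outside its range is refused whole. "gripper" is the finger opening in cm, from 0 to 8.54, set as the call begins (left out, the last holds). The fingers move at their own pace and stop on an object; "force" is the grip in N (left out, the last holds). Time passes only in rows, so rows that do not move let the fingers close. It gives the time, the measured TCP pose, the force, the opening and the grip force at its end, in the units of the state.
- readout.read_state(): the state, without advancing time (a new reading comes with each control period).
- cams.grab_frame(name): name is "scene" or "top"; returns the picture (384x512x3 uint8, red, green, blue); there is no depth.
- cams.camera_params(name): a dict with "fx", "fy", "cx", "cy" (pixels), "distortion" ([k1, k2, p1, p2, k3] as OpenCV has them; the pictures are not rectified), "position" and "rotation" of the camera in the world. Camera axes: x right, y up, looking along -z (the intrinsics and any distortion apply to the point x, -y, -z); pixel columns grow to the right and rows downward; lengths in mm; the calibration is good to about 2 mm. A picture is of the moment at which its call begins. camera_params takes no time and is no camera call.
- order.hand_in(): hands the job in; it is judged then, once.
Trained networks look in the newest picture that a camera, given by its name, has taken for a name from the list of things; names that differ only in an ending like _2 or _b are one class to them, and where a whole thing is asked for, a point or a joint stands for the part that bears it (a point fixed in the world has none). Each returns a list of dicts, best first, with "confidence" (0 to 1); they miss things now and then, are a little off and sometimes report something else, mostly with a low value. They report only what shows in the picture. A call takes as long as a camera call. They do not tell look-alikes from the thing itself.
- finder.look_for(camera, target): "bbox" ([left, top, width, height] in pixels, round what is visible of it).
- finder.landmark_of(camera, target): "position" ([column, row] in pixels: a listed point, or the origin of a listed thing).
The state is a dict: "clock": time; "qpos": joint angles; "qd": joint speeds; "effort": joint torques, N m; "tool_pos": TCP position; "orientation": TCP orientation; "contact_force": force on the tool from outside, world axes, zero at the start; "wrist_torque": the same for the moment, N m; "finger_gap": opening from 0.0 (shut) to 1.0 (fully open); "finger_force": force on a finger pad.
Only numpy, scipy, OpenCV 4.12 (cv2) and the standard library are available. Lean on these libraries where they do the work, as an engineer would, in place of code of your own. Each camera call takes 0.05 s, during which the arm holds its last target. There are 200 camera calls.

TASK

A wooden domino of the shop's try-out set was left on the table. Press on the sliding lid of its box, the small wooden one nearest the robot, and drag it open, lay the domino flat on the others inside, and slide the lid fully shut. Keep the box level on the table and leave the other things as they are.

Things in the scene. Friction and masses are not known exactly. Their poses are not given: they have to be found in the camera images.
- tile_box: Plain wooden box, 75 (x) x 150 (y) x 42 mm high, loose on the table, about 0.33 kg. Origin: centre of its underside, z up. Its lid slides out towards -y, roughly at the robot. Rims of the long sides 64 mm apart and 42 mm high; the +y end is 42 mm high too, the -y end 32 mm, as the lid passes over it. Inside y runs from -69 to +69 mm.
- tile_box_lid (a joint): How far the box's lid is slid out towards the box's -y: 0 m fully shut, 0.12 m stop; drag about 0.5 N, stays where left. A flat board 142 mm long whose underside is 33 mm and top 38 mm above the table, sunk 4 mm below the rims of the long sides: it cannot be gripped, only pressed on from above and dragged. Shut, it spans y = -74 to +68 mm of the box.
- lid_press (a point): Point on the lid's upper face, on its centre line, 18 mm from the lid's inner (+y) edge; moves with the lid. Shut: y = +50 mm in the box's frame, 38 mm above the table. With the lid out by no more than 0.11 m it is still above the box, so that pressing there does not tip the box; farther out on the lid it would.
- layer_top (a point): Point inside the box at x = 0, y = +15 mm of the box's frame, 20 mm above the table: on top of the two full layers of dominoes packed in it (fixed, lying across the box). One more domino (8 mm) lying flat fits under the lid, one on edge does not. A good place for the stray one, across the box (its y along the box's x).
- loose_tile: The stray domino: a thin plain beech tile, 26 mm (x) by 56 mm (y) by 8 mm thick (z), 15 g, dark pips and a dividing line on its upper face, lying flat on the table. Origin: centre of its underside. The plain beech brick without pips, 35 x 70 x 18 mm, is not it.
- block_brick: Bystander: plain beech building brick, 35 x 70 x 18 mm, without pips, beyond the box. Origin: centre of its underside.
- stamp: Bystander: small hand stamp with a turned wooden handle, 24 x 36 x 66 mm high, upright. Origin: centre of its underside.
- yoyo: Bystander: wooden yoyo lying flat, 56 mm across, 36 mm high. Origin: centre of its underside.
Not all that is in view belongs to the job. Leave any purple look-alike of the tile_box alone. Several things have the shape of the loose_tile; the one meant has the colours described above.

How it is judged:
By the outcome, as a careful person would: the job done as asked, in the order asked, and still so for the second after the job is handed in, with the robot touching nothing.
It also fails if it takes over 69 s, if anything falls off the work surface, if the arm or the gripper's body presses on something with over 40 N, if the wrist force passes 120 N, or if a joint passes its speed limit or range.

## Working session

There is one attempt and no reset: what is moved stays moved. The work goes in short steps, Python scripts to look and compute and a tool call to move; the robot and the scene stay as the last step left them, time stands still between calls to the robot, and variables do not carry over. Pictures are saved under pics/ and viewed, at most 10 in all, crops included, and the job is handed in when it is done.

Besides the shell and the picture viewer there is one more tool, called after "Emit:" as a command line: name --argument value ..., lists and objects as JSON in quotes. carry_out: Moves the arm, as the interface text tells. Its arguments: {"type":"object","properties":{"motion":{"type":"string"},"gripper":{"type":"number"},"force":{"type":"number"}},"required":["motion"]}

```bash
mkdir -p pics; cat > h.py <<'E'
import numpy as np, cv2
from bench import readout, cams, order, finder
def ray(cam,uv):
    p=cams.camera_params(cam)
    K=np.array([[p['fx'],0,p['cx']],[0,p['fy'],p['cy']],[0,0,1.]])
    u=cv2.undistortPoints(np.array(uv,float).reshape(-1,1,2),K,np.array(p['distortion'],float)).reshape(-1,2)
    d=np.c_[u[:,0],-u[:,1],-np.ones(len(u))]@np.array(p['rotation']).T
    return np.array(p['position']),d
def at_z(cam,uv,z):
    o,d=ray(cam,uv); return o+d*((z-o[2])/d[:,2])[:,None]
def proj(cam,P):
    p=cams.camera_params(cam)
    c=(np.array(P,float).reshape(-1,3)-p['position'])@np.array(p['rotation'])
    c=c*[1,-1,-1]
    K=np.array([[p['fx'],0,p['cx']],[0,p['fy'],p['cy']],[0,0,1.]])
    return cv2.projectPoints(c,np.zeros(3),np.zeros(3),K,np.array(p['distortion'],float))[0].reshape(-1,2)
def save(cam,name,crop=None,s=1):
    im=cams.grab_frame(cam)[:,:,::-1]
    if crop: x,y,w,h=crop; im=im[y:y+h,x:x+w]
    cv2.imwrite('pics/'+name,cv2.resize(im,None,fx=s,fy=s,interpolation=cv2.INTER_CUBIC))
E
python3 - <<'E'
from h import *
print(np.array(cams.camera_params('top')['rotation']).round(3),cams.camera_params('top')['position'],cams.camera_params('scene')['position'])
a=cams.grab_frame('top');b=cams.grab_frame('scene')
cv2.imwrite('pics/a.png',cv2.resize(a[:,:,::-1],None,fx=1.5,fy=1.5));cv2.imwrite('pics/b.png',cv2.resize(b[:,:,::-1],None,fx=1.5,fy=1.5))
zs=dict(tile_box=0,lid_press=38,loose_tile=0,block_brick=0,stamp=0,yoyo=0)
for c in('top','scene'):
  for t,z in zs.items():
    for r in finder.landmark_of(c,t)[:4]: print(c,t,round(r['confidence'],2),np.round(r['position'],1),at_z(c,r['position'],z)[0].round(0))
  for t in('tile_box','loose_tile'):
    for r in finder.look_for(c,t)[:5]: print(c,t,'bbox',round(r['confidence'],2),np.round(r['bbox']))
E
```

```text
[-0.699 -0.051  0.061  0.71 ] [420.69839094 -56.9619919  988.19298078] [215.24392239 482.79037067 715.64077001]Traceback (most recent call last):
  File "<stdin>", line 8, in <module>
  File "h.py", line 10, in at_z
    o,d=ray(cam,uv); return o+d*((z-o[2])/d[:,2])[:,None]
        ~~~^^^^^^^^
  File "h.py", line 7, in ray
    d=np.c_[u[:,0],-u[:,1],-np.ones(len(u))]@np.array(p['rotation']).T
      ~~~~~~~~~~~~~~~~~~~~~~~~~~~~~~~~~~~~~~^~~~~~~~~~~~~~~~~~~~~~~~~~
ValueError: matmul: Input operand 1 has a mismatch in its core dimension 0, with gufunc signature (n?,k),(k,m?)->(n?,m?) (size 4 is different from 3)
```

View pics/a.png

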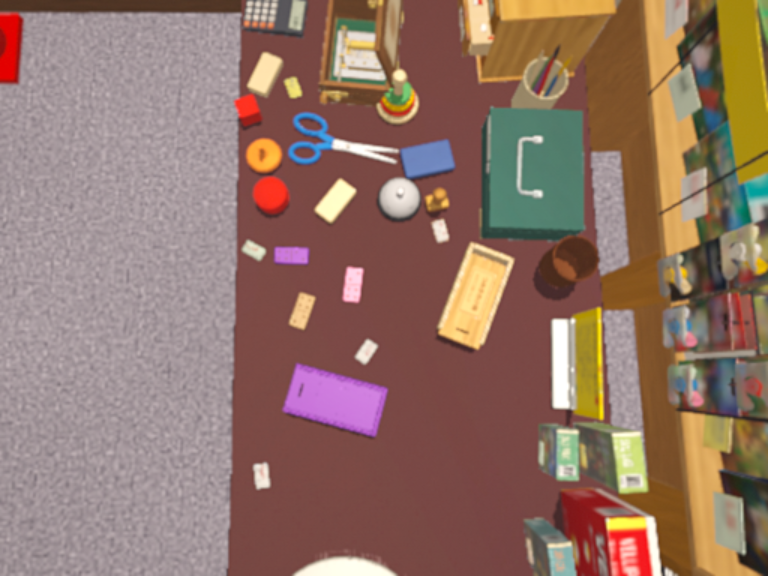

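View pics/b.png

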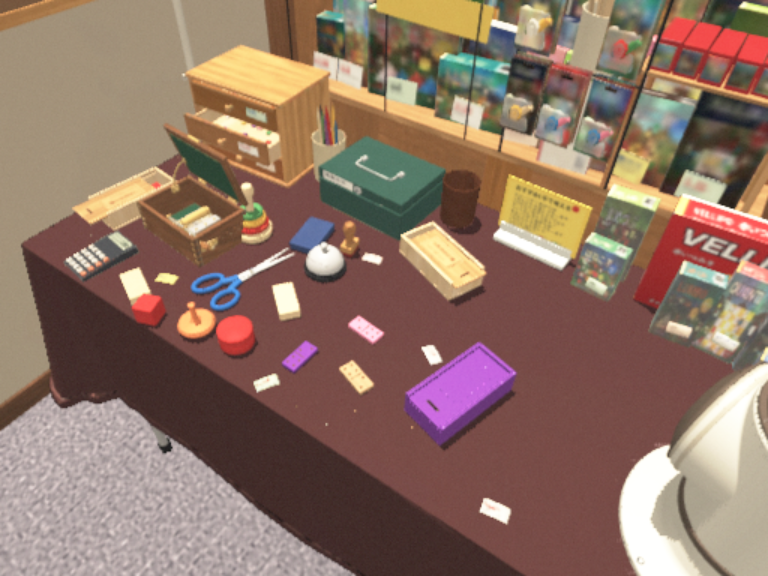

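```bash
sed -i 's/^import numpy as np, cv2/import numpy as np, cv2\nfrom scipy.spatial.transform import Rotation as Ro/; s/np.array(p\[.rotation.\])/Ro.from_quat(np.roll(p["rotation"],-1)).as_matrix()/' h.py
python3 - <<'E'
from h import *
a=cams.grab_frame('top');b=cams.grab_frame('scene')
c1=cv2.resize(a[150:250,170:360,::-1],None,fx=4,fy=4,interpolation=cv2.INTER_CUBIC)
cv2.imwrite('pics/c.png',c1)
zs=dict(tile_box=0,lid_press=38,loose_tile=0,block_brick=0,stamp=0,yoyo=0)
for c in('top','scene'):
  for t,z in zs.items():
    for r in finder.landmark_of(c,t)[:5]: print(c,t,round(r['confidence'],2),np.round(r['position'],1),at_z(c,r['position'],z)[0].round(0))
  for t in('tile_box','loose_tile'):
    for r in finder.look_for(c,t)[:5]: print(c,t,'bbox',round(r['confidence'],2),np.round(r['bbox']))
print(readout.read_state())
E
```

```text
top tile_box 0.94 [224.1 263.6] [386.   8.   0.]
top tile_box 0.86 [313.2 197.3] [ 547. -219.    0.]
top lid_press 0.82 [321.8 179.9] [ 586. -236.   38.]
top lid_press 0.63 [245.1 272.7] [365. -44.  38.]
top loose_tile 0.61 [194.2 167.3] [630.  84.   0.]
top loose_tile 0.52 [235.7 192.9] [562. -22.   0.]
top loose_tile 0.5 [201.8 206.2] [529.  64.   0.]
top block_brick 0.61 [225.8 137.6] [708.   2.   0.]
top stamp 0.49 [289.3 136.1] [ 709. -163.    0.]
top yoyo 0.87 [186.2 133.8] [719. 105.   0.]
top tile_box bbox 0.72 [293. 162.  51.  71.]
top tile_box bbox 0.71 [191. 242.  65.  50.]
top loose_tile bbox 0.78 [230. 179.  13.  18.]
top loose_tile bbox 0.67 [184. 165.  22.  11.]
top loose_tile bbox 0.55 [193. 196.  16.  22.]
scene tile_box 0.73 [308.1 266.1] [374.   5.   0.]
scene tile_box 0.55 [291.2 179. ] [ 548. -217.    0.]
scene tile_box 0.28 [288.8 169.2] [ 574. -248.    0.]
scene lid_press 0.87 [324.9 244.3] [363. -41.  38.]
scene lid_press 0.75 [285.7 161.9] [ 577. -230.   38.]
scene loose_tile 0.78 [236.8 254.1] [522.  70.   0.]
scene loose_tile 0.58 [197.3 239.7] [621.  90.  
[... 524 characters left out ...]
s': array([ 1.17497728e+00,  1.50478280e-01,  1.43739134e+00,  1.48913250e-05,
        1.55379649e+00, -1.33995583e-01]), 'qd': array([-0.00127003,  0.00023544,  0.00094961, -0.00114597, -0.00050012,
        0.00016741]), 'effort': array([ 3.01540342e-03, -7.12856340e+01, -5.71055031e+01, -4.25887583e-05,
        1.65382087e-03,  2.82209720e-05]), 'tool_pos': array([148.836903  , 555.37718317, 253.28325443]), 'orientation': array([-1.68014029e-05,  1.30538253e-01,  9.91443273e-01, -3.34991212e-05]), 'contact_force': array([-1.46778291e-01, -2.15454111e-04,  8.56689001e-01]), 'wrist_torque': array([-0.04542241,  0.01107879, -0.05479711]), 'finger_force': 0.0, 'finger_gap': 0.9978854592825233}
```

View pics/c.png

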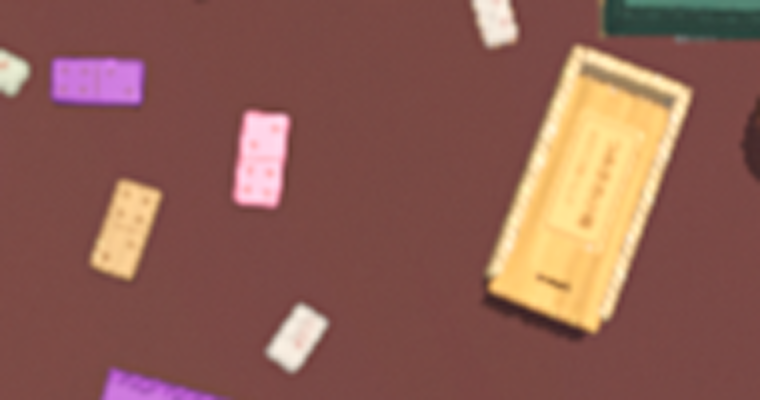

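```bash
python3 - <<'E'
from h import *
f=lambda L:[((x+.5)/4-.5+170,(y+.5)/4-.5+150) for x,y in L]
B=at_z('top',f([(578,45),(692,92),(607,318),(487,278)]),42)[:,:2]
D=at_z('top',f([(121,179),(162,192),(133,280),(90,266)]),8)[:,:2]
L=at_z('top',f([(583,75),(672,108),(597,328),(490,287)]),38)[:,:2]
for n,P in(('box',B),('dom',D),('lid',L)):
  e=(P[0]+P[1]-P[2]-P[3])/2
  print(n,P.round(0).tolist(),P.mean(0).round(1),'long',np.linalg.norm(e).round(1),np.degrees(np.arctan2(e[1],e[0])).round(1),'short',np.linalg.norm(P[0]-P[1]).round(1),np.linalg.norm(P[2]-P[3]).round(1))
for t in(1,2):
  b=cv2.minAreaRect
for c in('scene','top'):
  im=cams.grab_frame(c)
  # domino segmentation near its predicted pixel
  u=proj(c,[*D.mean(0),8])[0].round().astype(int)
  r=im[u[1]-20:u[1]+20,u[0]-20:u[0]+20].astype(int)
  m=((r[...,1]>120)&(r[...,0]-r[...,2]>40)).astype(np.uint8)
  k=max(cv2.findContours(m,0,2)[0],key=cv2.contourArea)
  P=at_z(c,k.reshape(-1,2)+u-20,8)[:,:2].astype(np.float32)
  print(c,cv2.minAreaRect(P))
im=cams.grab_frame('scene')
cv2.imwrite('pics/d.png',cv2.resize(im[140:205,260:330,::-1],None,fx=8,fy=8,interpolation=cv2.INTER_CUBIC))
E
```

```text
box [[633.0, -218.0], [602.0, -287.0], [465.0, -229.0], [490.0, -157.0]] [ 547.3 -223. ] long 152.6 -23.0 short 75.6 75.8
dom [[558.0, 68.0], [550.0, 42.0], [494.0, 60.0], [504.0, 87.0]] [526.4  64.3] long 57.8 -18.6 short 27.2 28.3
lid [[615.0, -221.0], [593.0, -275.0], [459.0, -223.0], [485.0, -159.0]] [ 537.8 -219.9] long 144.0 -23.3 short 58.3 68.8
scene ((524.1635131835938, 66.47874450683594), (28.254566192626953, 58.21739959716797), 71.22583770751953)
top ((526.746337890625, 65.01960754394531), (29.2650089263916, 57.76915740966797), 70.4554443359375)
```

View pics/d.png

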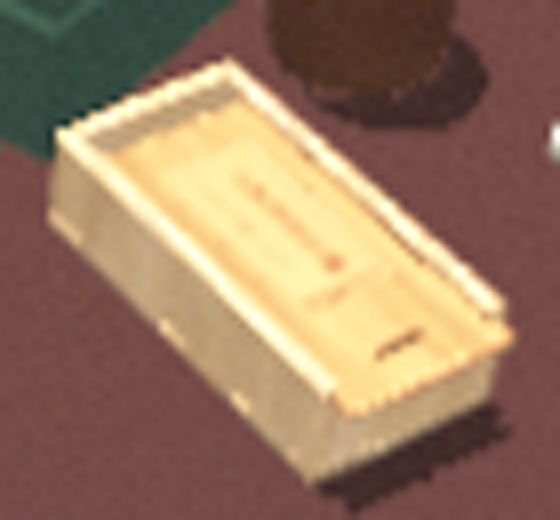

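Candidates with the domino's shape, in top-camera pixels: purple (194,167), pink (236,190) and plain beech with dark pips (201,207). The beech one matches. The enlarged crop shows its pips and dividing line, while the others have the wrong colours. The wooden box is at (313,197), with its lid slightly out (about 8 mm).

Emit:
carry_out --motion "1.9 -3.45 0 -0.014;1.9 -3.45 0 -0.014;1.9 -3.45 0 -0.014;1.9 -3.45 0 -0.014;1.9 -3.45 0 -0.014;1.9 -3.45 0 -0.014;1.9 -3.45 0 -0.014;1.9 -3.45 0 -0.014;1.9 -3.45 0 -0.014;1.9 -3.45 0 -0.014" --gripper 0 --force 30

```text
clock: 2.2
tool_pos: [339.2, 208.9, 253.5]
orientation: [0.0, 0.2, 0.98, 0.0]
contact_force: [0.6, 1.2, 0.0]
finger_gap: 0.0
finger_force: 0.0
```

Emit:
carry_out --motion "1.9 -3.45 0 0;1.9 -3.45 0 0;1.9 -3.45 0 0;1.9 -3.45 0 0;1.9 -3.45 0 0;1.9 -3.45 0 0;1.9 -3.45 0 0;1.9 -3.45 0 0;1.9 -3.45 0 0;1.9 -3.45 0 0"

```text
clock: 3.2
tool_pos: [529.4, -136.3, 253.3]
orientation: [0.0, 0.2, 0.98, -0.0]
contact_force: [1.0, 0.3, 0.0]
finger_gap: -0.0
finger_force: 0.0
```

Emit:
carry_out --motion "1.9 -3.45 0 0;1.9 -3.45 0 0;1.9 -3.45 -1 0;0 0 -3 0;0 0 -3 0;0 0 -3 0;0 0 -3 0;0 0 0 0"

```text
clock: 4.0
tool_pos: [584.3, -237.3, 119.3]
orientation: [-0.003, 0.2, 0.98, 0.001]
contact_force: [-0.6, -0.5, 0.0]
finger_gap: 0.001
finger_force: 0.0
```

Emit:
carry_out --motion "0 0 -2.5 0;0 0 -1.5 0;0 0 -0.5 0;0 0 0 0;0 0 0 0"

```text
clock: 4.5
tool_pos: [586.3, -238.3, 79.4]
orientation: [0.001, 0.2, 0.98, -0.0]
contact_force: [0.1, -0.2, -0.2]
finger_gap: -0.003
finger_force: 0.0
```

Emit:
carry_out --motion "0 0 -0.8 0;0 0 -0.6 0;0 0 -0.2 0;0 0 0 0;0 0 0 0"

```text
clock: 5.0
tool_pos: [585.9, -238.2, 62.3]
orientation: [-0.0, 0.2, 0.98, -0.0]
contact_force: [0.3, -0.7, -0.4]
finger_gap: -0.002
finger_force: 0.0
```

Emit:
carry_out --motion "0 0 -0.1 0;0 0 -0.1 0;0 0 0 0;0 0 0 0"

```text
clock: 5.4
tool_pos: [585.8, -238.1, 60.3]
orientation: [-0.0, 0.2, 0.98, -0.0]
contact_force: [-0.1, 0.5, -0.1]
finger_gap: -0.004
finger_force: 0.0
```

Emit:
carry_out --motion "0 0 -0.05 0;0 0 0 0;0 0 0 0"

```text
clock: 5.7
tool_pos: [585.8, -238.1, 59.8]
orientation: [-0.0, 0.2, 0.98, -0.0]
contact_force: [0.2, 0.1, 0.3]
finger_gap: 0.002
finger_force: 0.0
```

Emit:
carry_out --motion "0 0 -0.05 0;0 0 0 0;0 0 0 0"

```text
clock: 6.0
tool_pos: [586.0, -238.2, 59.5]
orientation: [0.0, 0.2, 0.98, -0.0]
contact_force: [-0.3, 0.8, 3.4]
finger_gap: 0.005
finger_force: 1.8
```

Emit:
carry_out --motion "0 0 -0.04 0;-0.2 0.08 0 0;-0.4 0.17 0 0;-0.46 0.195 0 0;-0.46 0.195 0 0;-0.46 0.195 0 0;-0.46 0.195 0 0;-0.2 0.085 0 0;0 0 0 0"

```text
clock: 6.9
tool_pos: [559.4, -227.1, 59.4]
orientation: [0.0, 0.2, 0.98, -0.0]
contact_force: [-0.9, -0.7, 7.2]
finger_gap: 0.001
finger_force: 3.3
```

```bash
python3 - <<'E'
from h import *
b=cams.grab_frame('scene')
cv2.imwrite('pics/e.png',cv2.resize(b[100:225,210:370,::-1],None,fx=4,fy=4,interpolation=cv2.INTER_CUBIC))
E
```

```text
(no output)
```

View pics/e.png

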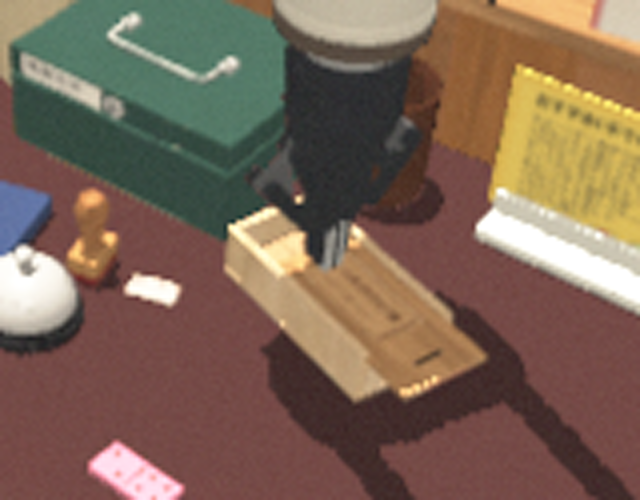

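The picture shows the lid sliding out at crop (430,355) while the box stays where it was. I'll keep dragging.

Emit:
carry_out --motion "-0.3 0.13 0 0;-0.46 0.195 0 0;-0.46 0.195 0 0;-0.46 0.195 0 0;-0.46 0.195 0 0;-0.46 0.195 0 0;-0.46 0.195 0 0;-0.46 0.195 0 0;-0.2 0.085 0 0;0 0 0 0"

```text
clock: 7.95
tool_pos: [522.2, -211.6, 59.4]
orientation: [0.0, 0.2, 0.98, -0.001]
contact_force: [-1.2, -2.3, 7.3]
finger_gap: 0.001
finger_force: 3.3
```

Emit:
carry_out --motion "-0.3 0.13 0 0;-0.46 0.195 0 0;-0.46 0.195 0 0;-0.46 0.195 0 0;-0.46 0.195 0 0;-0.2 0.085 0 0;0 0 0 0"

```text
clock: 8.65
tool_pos: [498.8, -201.7, 59.4]
orientation: [0.0, 0.2, 0.98, -0.001]
contact_force: [-2.7, -4.4, 6.6]
finger_gap: 0.002
finger_force: 3.2
```

Emit:
carry_out --motion "0 0 1 0;0 0 3 0;0 0 3 0;0.3 3 1 0.01;0.3 4 0 0.01;0.3 4 0 0.01;0.4 4 0 0.01;0.4 4 0 0.01;0.4 4 0 0.01;0.3 3 0 0.01"

```text
clock: 9.65
tool_pos: [522.7, 61.1, 139.5]
orientation: [0.0, 0.164, 0.986, 0.0]
contact_force: [0.3, -1.3, -0.3]
finger_gap: -0.001
finger_force: 0.0
```

Emit:
carry_out --motion "0.2 0.7 -2 0;0 0 0 0;0 0 0 0;0 0 0 0" --gripper 4.5

```text
clock: 10.05
tool_pos: [525.1, 65.1, 119.8]
orientation: [0.0, 0.166, 0.986, -0.0]
contact_force: [-0.0, -0.2, -0.2]
finger_gap: 0.524
finger_force: 0.0
```

```bash
python3 - <<'E'
from h import *
s=readout.read_state(); q=s['orientation']
y=Ro.from_quat(np.roll(q,-1)).as_matrix()[:,1]
print(s['tool_pos'].round(1),np.degrees(np.arctan2(y[1],y[0])).round(1),s['finger_gap'])
a=cams.grab_frame('top');b=cams.grab_frame('scene')
f=lambda im,x,y:cv2.resize(im[y:y+95,x:x+130,::-1],None,fx=6,fy=6,interpolation=cv2.INTER_CUBIC)
cv2.imwrite('pics/f.png',f(a,250,150))
for c in('top','scene'):
  for t,z in dict(tile_box=0,lid_press=38,layer_top=20).items():
    for r in finder.landmark_of(c,t)[:3]: print(c,t,round(r['confidence'],2),np.round(r['position'],1),at_z(c,r['position'],z)[0].round(0))
E
```

```text
[525.1  65.1 119.8] 70.9 0.5237099058310123
top tile_box 0.83 [315.7 197.1] [ 548. -226.    0.]
top tile_box 0.62 [229.4 264.8] [383.  -5.   0.]
top lid_press 0.84 [246.1 272.9] [364. -46.  38.]
top lid_press 0.67 [306.3 217. ] [ 495. -194.   38.]
top layer_top 0.75 [315.2 189.3] [ 565. -222.   20.]
top layer_top 0.73 [229.9 261.9] [390.  -7.  20.]
scene tile_box 0.93 [305.6 268.2] [376.  13.   0.]
scene tile_box 0.86 [289.5 178.7] [ 552. -216.    0.]
scene lid_press 0.66 [304.8 183.4] [ 493. -186.   38.]
scene lid_press 0.62 [326.5 245. ] [359. -42.  38.]
scene layer_top 0.62 [290.4 170.6] [ 557. -225.   20.]
scene layer_top 0.56 [312.1 255.8] [376. -10.  20.]
```

View pics/f.png

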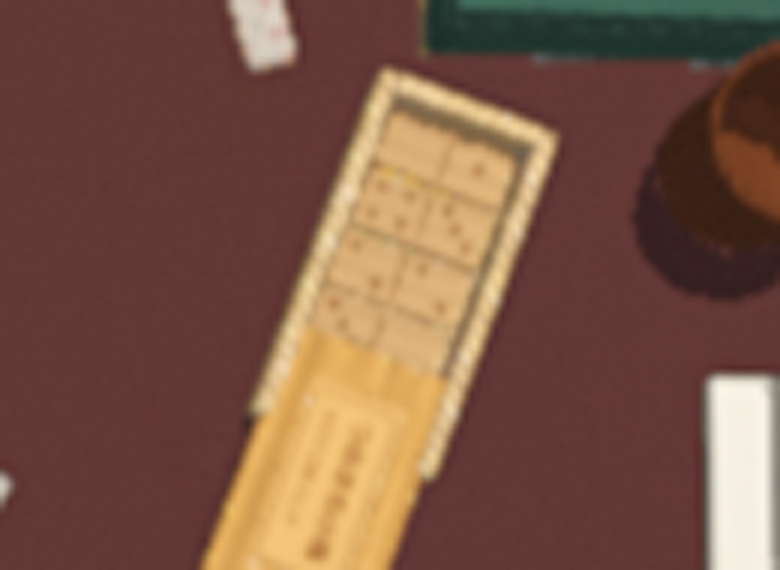

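The view shows the lid about 100 mm out, the dominoes inside visible at crop (400,240), and the box undisturbed. Next I'll pick up the domino and refit the box pose.

Emit:
carry_out --motion "0 0 -3 0;0 0 -3 0;0 0 -2 0;0 0 -1 0;0 0 -0.5 0;0 0 -0.1 0;0 0 0 0;0 0 0 0"

```text
clock: 11.25
tool_pos: [525.3, 65.8, 23.8]
orientation: [0.001, 0.165, 0.986, 0.0]
contact_force: [-0.8, -0.2, -0.8]
finger_gap: 0.525
finger_force: 0.0
```

Emit:
carry_out --motion "0 0 0 0;0 0 0 0;0 0 0 0;0 0 0 0;0 0 0 0;0 0 0 0" --gripper 2 --force 25

```text
clock: 11.85
tool_pos: [525.1, 65.8, 23.6]
orientation: [0.0, 0.165, 0.986, -0.0]
contact_force: [-1.4, -0.7, 6.9]
finger_gap: 0.291
finger_force: 25.4
```

```bash
python3 - <<'E'
from h import *
f=lambda L:[((x+.5)/6-.5+250,(y+.5)/6-.5+150) for x,y in L]
B=at_z('top',f([(386,70),(557,133),(430,475),(258,412)]),42)[:,:2]
L=at_z('top',f([(305,330),(448,377)]),38)[:,:2]
e=(B[0]+B[1]-B[2]-B[3])/2; u=e/np.linalg.norm(e)
print(B.round(0).tolist(),B.mean(0).round(1),np.linalg.norm(e),np.degrees(np.arctan2(e[1],e[0])).round(1))
print('lid edge y',(L-B.mean(0))@u)
E
```

```text
[[632.0, -218.0], [604.0, -287.0], [465.0, -229.0], [492.0, -160.0]] [ 548.4 -223.4] 151.09906854856587 -22.5
lid edge y [-37.75486565 -34.29048861]
```

Emit:
carry_out --motion "0 0 1 0;0 0 3 0;0 0 3 0;0 0 3 0;0.3 -2.4 0 -0.136;0.3 -2.4 0 -0.136;0.3 -2.4 0 -0.136;0.3 -2.4 0 -0.136;0.3 -2.4 0 -0.136;0.3 -2.4 0 -0.136"

```text
clock: 12.85
tool_pos: [542.9, -79.2, 123.8]
orientation: [0.0, 0.545, 0.838, 0.0]
contact_force: [0.9, 0.5, -0.8]
finger_gap: 0.297
finger_force: 24.7
```

Emit:
carry_out --motion "0.3 -2.4 0 -0.136;0.3 -2.4 0 -0.136;0.3 -2.4 0 -0.136;0.3 -2.4 0 -0.136;0.3 -2.4 0 -0.136;0.3 -2.4 0 -0.136;0 0 0 0;0 0 0 0;0 0 0 0"

```text
clock: 13.75
tool_pos: [560.8, -221.5, 123.2]
orientation: [-0.0, 0.831, 0.556, 0.0]
contact_force: [-0.1, 1.1, -0.4]
finger_gap: 0.294
finger_force: 24.7
```

```bash
python3 - <<'E'
from h import *
s=readout.read_state(); q=s['orientation']
y=Ro.from_quat(np.roll(q,-1)).as_matrix()[:,1]
print(s['tool_pos'].round(1),np.degrees(np.arctan2(y[1],y[0])).round(1),s['finger_gap'])
b=cams.grab_frame('scene')
cv2.imwrite('pics/g.png',cv2.resize(b[100:225,210:370,::-1],None,fx=4,fy=4,interpolation=cv2.INTER_CUBIC))
E
```

```text
[ 560.8 -221.5  123.2] -22.4 0.2940789589079243
```

View pics/g.png

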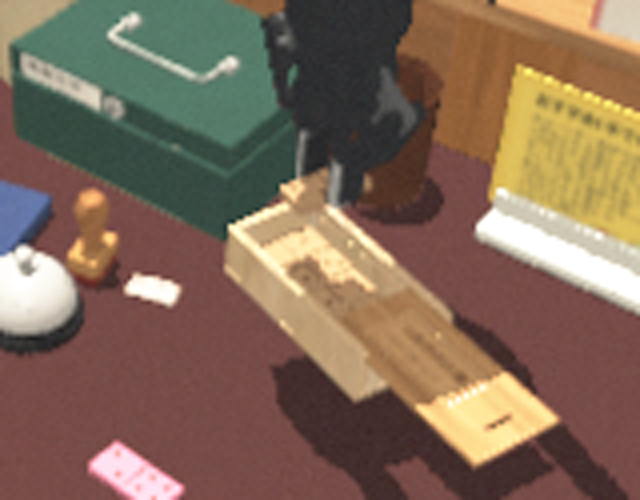

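The domino is held across the box above its far half, crop (320,195). I'll cross-check the box centre in the scene view.

```bash
python3 - <<'E'
from h import *
f=lambda L,s,x0,y0:[((x+.5)/s-.5+x0,(y+.5)/s-.5+y0) for x,y in L]
for P in (f([(228,62),(56,130),(325,400),(507,300)],8,260,140),f([(238,227),(330,178)],4,210,100)):
  B=at_z('scene',P,42)[:,:2]; print(B.round(0).tolist(),B.mean(0).round(1))
c=np.array([548,-222.5]);u=np.array([np.cos(np.radians(-22.6)),np.sin(np.radians(-22.6))]);w=np.array([-u[1],u[0]])
# overlay model rims for both cameras
for cam,(x0,y0,ww,hh) in dict(scene=(250,130,85,90),top=(270,150,85,90)).items():
  im=cams.grab_frame(cam);s=6
  o=cv2.resize(im[y0:y0+hh,x0:x0+ww,::-1],None,fx=s,fy=s,interpolation=cv2.INTER_CUBIC)
  for hw,z,col in((37.5,42,(255,0,0)),(32,42,(0,0,255))):
    l=75 if hw>35 else 69
    Q=[[*(c+a*w*hw+b*u*l),z] for a,b in((1,1),(-1,1),(-1,-1),(1,-1))]
    p=((proj(cam,Q)+.5-[x0,y0])*s).astype(np.int32)
    cv2.polylines(o,[p],True,col,1)
  cv2.imwrite(f'pics/o_{cam}.png',o)
a=cv2.imread('pics/o_scene.png');b=cv2.imread('pics/o_top.png');cv2.imwrite('pics/o.png',cv2.resize(np.hstack([a,b]),None,fx=.78,fy=.78))
E
```

```text
[[601.0, -284.0], [630.0, -217.0], [490.0, -156.0], [465.0, -231.0]] [ 546.7 -222.1]
[[623.0, -219.0], [599.0, -304.0]] [ 611.4 -261.5]
```

View pics/o.png

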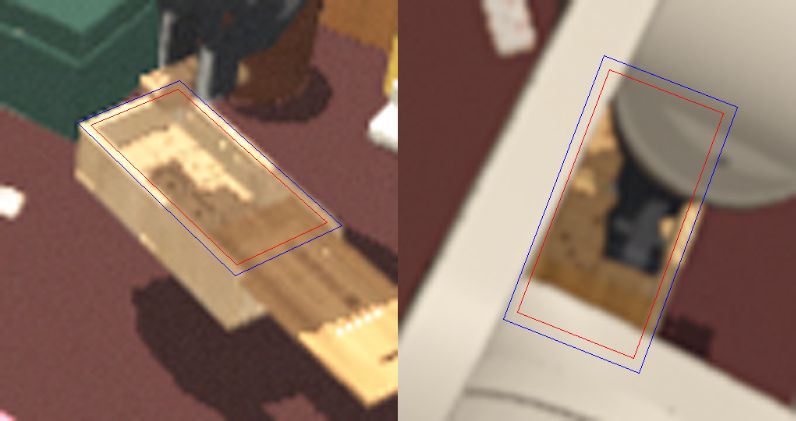

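The overlay matches the rims in the scene view. Lowering the domino now.

Emit:
carry_out --motion "0.25 -0.73 0 0;0 0 -2 0;0 0 -2 0;0 0 -1.5 0;0 0 -1 0;0 0 -0.4 0;0 0 -0.3 0;0 0 0 0;0 0 0 0"

```text
clock: 14.8
tool_pos: [563.6, -229.7, 51.5]
orientation: [0.0, 0.832, 0.555, 0.0]
contact_force: [0.4, 0.2, 0.3]
finger_gap: 0.294
finger_force: 24.7
```

Emit:
carry_out --motion "0 0 -0.2 0;0 0 -0.2 0;0 0 -0.1 0;0 0 0 0;0 0 0 0;0 0 0 0"

```text
clock: 15.4
tool_pos: [563.4, -229.5, 45.9]
orientation: [-0.0, 0.832, 0.555, -0.0]
contact_force: [-0.2, 0.3, -0.1]
finger_gap: 0.295
finger_force: 24.7
```

Emit:
carry_out --motion "0 0 -0.1 0;0 0 0 0;0 0 -0.05 0;0 0 0 0;0 0 0 0"

```text
clock: 15.9
tool_pos: [563.3, -229.5, 44.4]
orientation: [-0.0, 0.832, 0.555, -0.0]
contact_force: [0.1, 0.4, -1.3]
finger_gap: 0.29
finger_force: 24.7
```

Emit:
carry_out --motion "0 0 -0.05 0;0 0 0 0;0 0 0 0"

```text
clock: 16.2
tool_pos: [563.3, -229.5, 43.8]
orientation: [-0.0, 0.832, 0.555, -0.0]
contact_force: [0.0, 0.9, 0.3]
finger_gap: 0.294
finger_force: 24.7
```

Emit:
carry_out --motion "0 0 -0.04 0;0 0 0 0;0 0 0 0"

```text
clock: 16.5
tool_pos: [563.4, -229.5, 43.6]
orientation: [0.0, 0.832, 0.555, -0.0]
contact_force: [0.1, 0.0, 2.9]
finger_gap: 0.291
finger_force: 25.0
```

Emit:
carry_out --motion "0 0 0 0;0 0 0 0;0 0 0 0;0 0 0 0;0 0 0 0" --gripper 3.8

```text
clock: 17.0
tool_pos: [563.3, -229.5, 43.4]
orientation: [-0.0, 0.832, 0.555, -0.0]
contact_force: [-0.3, -0.4, 0.2]
finger_gap: 0.444
finger_force: 0.0
```

Emit:
carry_out --motion "0 0 0.5 0;0 0 2 0;0 0 4 0;0 0 4 0;-2 3.5 0 0;-2 4 0 0;-2 4 0 0;-2 4 0 0;-2 4 0 0;0 0 0 0"

```text
clock: 18.0
tool_pos: [461.4, -31.1, 149.1]
orientation: [-0.0, 0.831, 0.557, 0.0]
contact_force: [1.1, -0.3, 0.3]
finger_gap: 0.449
finger_force: 0.0
```

```bash
python3 - <<'E'
from h import *
a=cams.grab_frame('top');b=cams.grab_frame('scene')
f=lambda im,x,y:cv2.resize(im[y:y+100,x:x+85,::-1],None,fx=4.6,fy=4.6,interpolation=cv2.INTER_CUBIC)
cv2.imwrite('pics/p.png',np.hstack([f(b,255,130),f(a,275,150)]))
E
```

```text
(no output)
```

View pics/p.png

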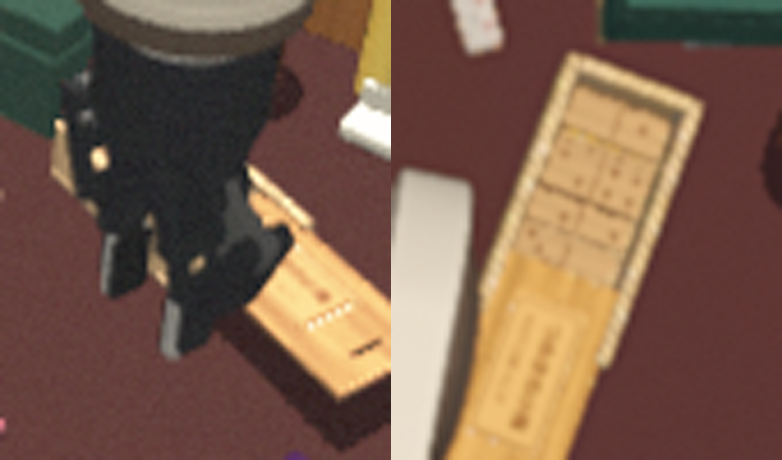

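The top view shows the domino lying flat across the box, crop (600,180), and the lid still out. Next I'll close the gripper and press the lid where I released it.

Emit:
carry_out --motion "0.6 -3 0 0;0.7 -4 0 0;0.8 -4 0 0;0.7 -4 0 0;0.66 -1.94 -2 0;0 0 -2 0;0 0 -2 0;0 0 -1.5 0;0 0 0 0;0 0 0 0" --gripper 0

```text
clock: 19.1
tool_pos: [498.1, -204.8, 73.8]
orientation: [-0.0, 0.832, 0.555, -0.0]
contact_force: [-0.5, -0.4, 1.1]
finger_gap: 0.003
finger_force: 0.0
```

Emit:
carry_out --motion "0 0 -0.6 0;0 0 -0.4 0;0 0 -0.1 0;0 0 0 0;0 0 0 0;0 0 0 0"

```text
clock: 19.7
tool_pos: [498.0, -203.9, 62.7]
orientation: [0.0, 0.832, 0.555, 0.0]
contact_force: [-0.1, -0.5, -0.7]
finger_gap: -0.001
finger_force: 0.0
```

Emit:
carry_out --motion "-0.17 0.3 -0.1 0;0 0 -0.1 0;0 0 -0.1 0;0 0 0 0;0 0 0 0"

```text
clock: 20.2
tool_pos: [496.3, -200.9, 59.5]
orientation: [-0.0, 0.832, 0.555, 0.0]
contact_force: [0.5, 0.9, 2.3]
finger_gap: -0.001
finger_force: 1.0
```

Emit:
carry_out --motion "0 0 -0.06 0;0 0 0 0;0 0 0 0;0 0 0 0"

```text
clock: 20.6
tool_pos: [496.6, -201.0, 59.4]
orientation: [0.0, 0.832, 0.555, 0.0]
contact_force: [0.7, 0.9, 6.3]
finger_gap: -0.002
finger_force: 3.7
```

Emit:
carry_out --motion "0.23 -0.096 0 0;0.46 -0.192 0 0;0.46 -0.192 0 0;0.46 -0.192 0 0;0.46 -0.192 0 0;0.46 -0.192 0 0;0.46 -0.192 0 0;0.46 -0.192 0 0;0.23 -0.096 0 0;0 0 0 0"

```text
clock: 21.6
tool_pos: [533.7, -216.5, 59.4]
orientation: [0.0, 0.832, 0.555, 0.0]
contact_force: [1.7, 2.3, 7.9]
finger_gap: -0.004
finger_force: 3.8
```

Emit:
carry_out --motion "0.23 -0.096 0 0;0.46 -0.192 0 0;0.46 -0.192 0 0;0.46 -0.192 0 0;0.46 -0.192 0 0;0.46 -0.192 0 0;0.46 -0.192 0 0;0.46 -0.192 0 0;0.23 -0.096 0 0;0 0 0 0"

```text
clock: 22.6
tool_pos: [570.5, -231.8, 59.4]
orientation: [0.0, 0.832, 0.555, 0.0]
contact_force: [2.3, 3.5, 8.4]
finger_gap: -0.001
finger_force: 3.8
```

Emit:
carry_out --motion "0.23 -0.096 0 0;0.46 -0.192 0 0;0.46 -0.192 0 0;0.23 -0.096 0 0;0 0 0 0;0 0 0 0"

```text
clock: 23.2
tool_pos: [584.2, -237.4, 59.4]
orientation: [0.0, 0.832, 0.555, 0.0]
contact_force: [1.1, 3.0, 7.8]
finger_gap: 0.001
finger_force: 3.5
```

Emit:
carry_out --motion "0.23 -0.096 0 0;0.23 -0.096 0 0;0 0 0 0;0 0 0 0"

```text
clock: 23.6
tool_pos: [588.8, -239.3, 59.4]
orientation: [0.0, 0.832, 0.555, 0.0]
contact_force: [1.4, 3.0, 7.6]
finger_gap: 0.0
finger_force: 3.5
```

Emit:
carry_out --motion "0.18 -0.077 0 0;0 0 0 0;0 0 0 0"

```text
clock: 23.9
tool_pos: [590.6, -240.0, 59.4]
orientation: [0.0, 0.832, 0.555, 0.0]
contact_force: [2.1, 3.7, 7.6]
finger_gap: 0.001
finger_force: 3.5
```

Emit:
carry_out --motion "0.18 -0.077 0 0;0 0 0 0;0 0 0 0"

```text
clock: 24.2
tool_pos: [592.3, -240.8, 59.4]
orientation: [0.0, 0.832, 0.555, 0.0]
contact_force: [2.0, 3.1, 7.7]
finger_gap: 0.001
finger_force: 3.6
```

Emit:
carry_out --motion "0.09 -0.04 0 0;0.09 -0.04 0 0;0 0 0 0;0 0 0 0"

```text
clock: 24.6
tool_pos: [593.5, -241.5, 59.3]
orientation: [-0.0, 0.832, 0.555, -0.0]
contact_force: [-5.4, 3.4, 9.6]
finger_gap: 0.001
finger_force: 5.0
```

Emit:
carry_out --motion "0.09 -0.04 0 0;0 0 0 0;0 0 0 0"

```text
clock: 24.9
tool_pos: [594.3, -242.0, 59.3]
orientation: [-0.0, 0.832, 0.555, -0.0]
contact_force: [-4.6, 3.6, 9.7]
finger_gap: -0.003
finger_force: 5.0
```

Emit:
carry_out --motion "0.09 -0.04 0 0;0 0 0 0;0 0 0 0"

```text
clock: 25.2
tool_pos: [595.2, -242.4, 59.3]
orientation: [-0.0, 0.832, 0.555, -0.0]
contact_force: [-4.6, 4.0, 9.6]
finger_gap: 0.0
finger_force: 5.0
```

Axial force is steady at about 6 N, so the lid has reached its stop. I'll lift and check.

Emit:
carry_out --motion "0 0 0.5 0;0 0 2 0;0 0 4 0;0 0 4 0;-2 4 0 0;-2 4 0 0;-2 4 0 0;-2 4 0 0;-2 4 0 0;-2 4 0 0"

```text
clock: 26.2
tool_pos: [474.4, -1.2, 164.0]
orientation: [0.0, 0.832, 0.555, 0.0]
contact_force: [1.8, 0.6, 1.1]
finger_gap: -0.0
finger_force: 0.0
```

Emit:
carry_out --motion "-2 4 0 0;-2 4 0 0;-2 4 0 0;-2 4 0 0;0 4 0 0;0 4 0 0;0 0 0 0;0 0 0 0"

```text
clock: 27.0
tool_pos: [395.1, 238.0, 163.7]
orientation: [0.0, 0.831, 0.556, -0.0]
contact_force: [0.2, -0.8, -0.4]
finger_gap: -0.003
finger_force: 0.0
```

```bash
python3 - <<'E'
from h import *
a=cams.grab_frame('top');b=cams.grab_frame('scene')
f=lambda im,x,y:cv2.resize(im[y:y+100,x:x+85,::-1],None,fx=4.6,fy=4.6,interpolation=cv2.INTER_CUBIC)
cv2.imwrite('pics/q.png',np.hstack([f(b,255,130),f(a,275,150)]))
E
```

```text
(no output)
```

View pics/q.png

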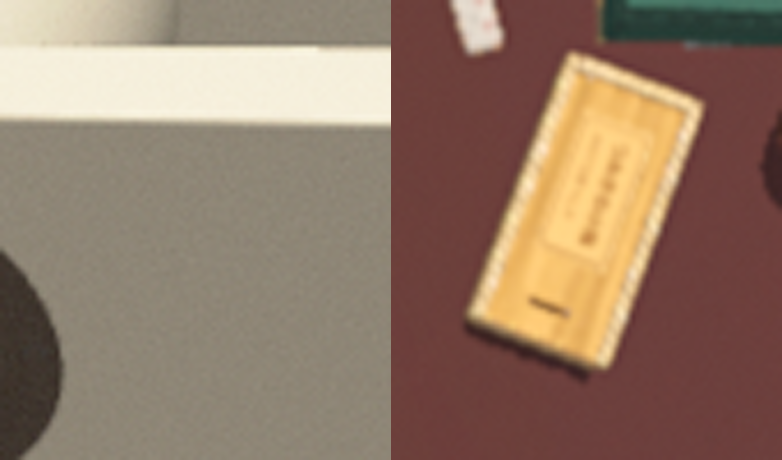

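The lid is flush with both ends, crop (585,210), and the box is unmoved.

```bash
python3 -c "
from bench import order
print(order.hand_in())"
```

```text
the job is handed in; nothing more can be done
None
```

I dragged the lid open, laid the beech domino flat on the others in the box and slid the lid fully shut; the box stayed level and in place, and I handed the job in at about 27 s (no verdict returned).

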